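# Pull the filter plate of the bench air filter for inspection

### The job

Check the filter of the bench air filter: first, with its cover flap still shut, turn the click sleeve down to 1, then swing the cover flap up and back until it stands open by itself, and draw the hidden filter plate straight up out of its slot. Carry it over to the flat steel pan and finish while still holding it there in the gripper, upright and still over the middle of the pan, with its lower edge about 10 to 15 cm above the pan. Leave the sleeve at 1 and the flap open, and do not disturb the loose things lying round about.

Things in the scene. Friction and masses are not known exactly. Their poses are not given: they have to be found in the camera images.
- filter_unit: fixed grey housing, 170 (x) x 250 (y) x 62 high; origin at the centre of its underside, x away from the robot, y to the left, z up; turned by up to 0.2 rad. The white cover flap sits on the left two thirds of its flat top (the deck, z = 62 mm), the black click sleeve on the right third at x = 10, y = -75 mm, surrounded by a scale on the deck. Under the flap an upright slot 16 (x) x 86 (y) mm, 52 deep, centred at x = -12, y = 55 mm, holds the filter plate loosely
- sleeve (a joint): angle (rad) of the click sleeve about its upright axis: counter-clockwise seen from above = larger. It clicks into four places, 0, 0.5, 1.0, 1.5 rad, marked 0, 1, 2, 3 on the scale at the side facing the robot, from left to right; the white pointer line on the sleeve shows the value. Starts at 2 or 3. A click takes about 0.05 N m, and a let-go sleeve settles into the nearest place. End stops just beyond 0 and 3
- sleeve_grip (a point): on the axis of the black ribbed sleeve, where to grip it across its diameter: the sleeve is round, 39 mm in diameter (41 at its foot) and 36 high, standing on the deck; this point is 20 mm above its foot and 16 below its top. 69 mm of free deck lie between the axis and the flap. Gripped from above at any heading
- flap (a joint): opening angle (rad) of the cover flap about its hinge at the rear: 0 shut, 1.57 with its top panel upright, 1.9 end stop. A stiff hinge (0.18 N m): it stays where it is left
- flap_bar (a point): middle of the round steel bar handle on the flap: bar 10 mm thick, 84 mm long between its two posts, lying along the unit's y, 40 mm above the flap's top panel; it moves with the flap. With the flap shut it is 122 mm in front of and 81 mm above (point) flap_hinge (radius 147 mm). The hood of the flap is 140 long (x), 122 wide, 42 high; its front edge is 18 mm in front of the bar
- flap_hinge (a point): point on the hinge axis of the flap (along the unit's y) in the middle of its width, at the flap's rear lower edge; opening turns the front of the flap up and then to the rear (positive about the unit's y axis)
- plate_mid (a point): centre (43 mm above its lower edge) of the filter plate, 120 g: an aluminium frame 12 mm thick (own x) x 80 wide (own y) x 57 high (own z) with a finger tab in the middle of its upper edge, 12 thick x 40 wide x 29 high, its top 43 mm above this point; 86 mm high in all. In the slot the tab stands 34 mm above the deck; grip the tab across its 12 mm, pads on its broad faces
- steel_pan: fixed flat square steel pan 262 x 270 x 14 mm, lying on the bench to the right of the unit; origin at the centre of its underside
- screwdriver: bystander: screwdriver with a red handle, 148 mm long and 20 high, lying to the left of the unit and pointing about away from the robot; origin under its centre
- loupe: bystander: black loupe, 39 mm across, 31 high, behind the unit; origin under its centre
- gauge_block: bystander: steel block 32 x 60 x 14 mm, to the left of the unit; origin under its centre

How it is judged:
By the outcome, as a careful person would: the job done as asked, in the order asked, and still so for the second after the job is handed in, while the arm keeps its last pose, push and grip.
It also fails if it takes over 64 s, if anything falls off the work surface, if the arm or the gripper's body presses on something with over 40 N, if the wrist force passes 120 N, or if a joint passes its speed limit or range.

### The arm

A 7-joint arm with a two-finger parallel gripper is mounted at the origin on a cart in front of the work surface, level with it; the furniture and walls round the work are solid. World frame = base frame: x ahead of the robot, y to its left, z up, the work surface at z = 0. Lengths are in m, angles in rad, forces in N, time in s.
With the tool pointing down it reaches from about 0.425 to 0.925 m from the base axis. Payload 6.8 kg.
Tool frame: the origin (TCP) lies midway between the tips of the shut fingers; the grasp point (between the pads) lies 19 mm behind it; z points along the fingers, y is the direction in which the jaws open and shut (so a half turn about z gives the same grasp; the last joint's range is limited). The gripper opens to 85 mm and grips with 20 to 120 N. Pads are 22 mm wide; open, the fingers measure 114 mm over their backs; the gripper's body (76 mm by 85 mm) begins 54 mm behind the grasp point. The pads swing forward as they close: fully open they stand 13 mm farther back than shut.
Start: joints at [-1.301, 0.477, 0.022, 1.555, -0.011, 1.109, -0.083], TCP at [0.249, 0.627, 0.231] pointing down, gripper open.
Joint ranges: [-2.96, 2.96], [-0.34, 2.1], [-1.41, 1.46], [0.24, 2.44], [-1.37, 4.51], [0.17, 1.92], [-2.96, 2.96]. Speed limits (rad/s): [2.39, 2.39, 3.14, 3.14, 3.14, 3.14, 3.14].

### API

Orientations are given as a unit quaternion [w, x, y, z].
In Python, from station import status, eyes, workorder gives the robot as it stands. The module is installed in compiled form; this text tells all that it offers.
- The arm moves only by the shell command python3 -m jog 'ROWS' [FORCE]. ROWS is text: rows parted by semicolons, each of 7 numbers parted by spaces: the shift along the tool's x, y, z in m, then the turn, a rotation vector about the tool's x, y, z in degrees, then the finger opening in m, from 0 to 0.0854. In form: dx dy dz rx ry rz jaw; .... A call has 1 to 5 rows; each row is the pose to reach, as a shift and turn from the pose commanded when the call began, along the tool's axes at that moment; what a row does not reach only later rows make up. A row lasts 1/10 s, in which the tool goes at most 50 mm and 8.59 degrees, less where a joint would pass 70% of its speed; a pose out of reach is approached as far as the arm can. A call with a gripper value outside its range is refused whole. The fingers move at their own pace and stop on an object; FORCE is the grip in N (left out, the last holds). Time passes only in rows, so rows that repeat a pose let the fingers close. It gives the time, the measured TCP pose, the force and the opening at its end, in the units of the state.
- status.get_obs(): the state, without advancing time (a new reading comes with each control period).
- eyes.read_camera(name): name is "side" or "top"; returns a dict with "image" (384x512x3 uint8, red, green, blue), "intrinsics" (3x3 intrinsics, pixels), "position" and "orientation" of the camera in the world. Camera axes: x right, y up, looking along -z (the intrinsics and any distortion apply to the point x, -y, -z); pixel columns grow to the right and rows downward; lengths in m; the calibration is good to about 2 mm. A picture is of the moment at which its call begins. There is no depth.
- workorder.hand_in(): hands the job in, once; it reports no verdict.
The state is a dict: "t": time; "q": joint angles; "joint_vel": joint speeds; "joint_torque": joint torques, N m; "eef_pos": TCP position; "tool_rot": TCP orientation; "contact_force": force on the tool from outside, world axes, zero at the start; "torque": the same for the moment, N m; "gripper_width": opening from 0.0 (shut) to 1.0 (fully open).
Only numpy, scipy, OpenCV 4.12 (cv2) and the standard library are available. Lean on these libraries where they do the work, as an engineer would, in place of code of your own. Each camera call takes 0.05 s, during which the arm holds its last target.

## Working session

There is one attempt and no reset: what is moved stays moved. The work goes in short steps, Python scripts to look and compute and a shell command to move; the robot and the scene stay as the last step left them, time stands still between calls to the robot, and variables do not carry over. Pictures are saved under pics/ and viewed, and the job is handed in when it is done.

```bash
mkdir -p pics; ls; cat > h.py <<'E'
import numpy as np, cv2
from scipy.spatial.transform import Rotation as R
from station import status, eyes, workorder
def q2R(q): return R.from_quat([q[1],q[2],q[3],q[0]]).as_matrix()
def shot(name,fn=None):
    c=eyes.read_camera(name)
    if fn: cv2.imwrite('pics/'+fn,c['image'][:,:,::-1])
    return c
def ray(c,u,v):
    K=np.array(c['intrinsics']); d=np.linalg.solve(K,[u,v,1.0]); d=np.array([d[0],-d[1],-d[2]])
    d=q2R(c['orientation'])@d; return np.array(c['position']),d/np.linalg.norm(d)
def onz(c,u,v,z):
    p,d=ray(c,u,v); return p+d*(z-p[2])/d[2]
def proj(c,P):
    p=q2R(c['orientation']).T@(np.array(P)-np.array(c['position'])); K=np.array(c['intrinsics'])
    x=K@np.array([p[0],-p[1],-p[2]]); return x[:2]/x[2]
def tri(c1,a,c2,b):
    p,d=ray(c1,*a); q,e=ray(c2,*b)
    A=np.stack([d,-e],1); s=np.linalg.lstsq(A,q-p,rcond=None)[0]
    return (p+s[0]*d+q+s[1]*e)/2, np.linalg.norm(p+s[0]*d-q-s[1]*e)
E
python3 - <<'E'
from h import *
for n in('side','top'):
    c=shot(n,n+'0.png'); print(n,{k:v for k,v in c.items() if k!='image'})
print(status.get_obs())
E
```

```text
pics
side {'intrinsics': array([[399.61042761,   0.        , 259.41500109],
       [  0.        , 399.61042761, 189.08179235],
       [  0.        ,   0.        ,   1.        ]]), 'position': array([ 0.20501153, -0.80914863,  0.65302003]), 'orientation': array([ 0.85433075,  0.4835165 , -0.09948833, -0.16258178])}
top {'intrinsics': array([[443.15093505,   0.        , 265.7713012 ],
       [  0.        , 443.15093505, 192.298486  ],
       [  0.        ,   0.        ,   1.        ]]), 'position': array([0.47541364, 0.03070149, 1.30915911]), 'orientation': array([-0.70549403, -0.02659586,  0.026345  ,  0.70772648])}
{'t': 0.1, 'q': array([-1.30112584,  0.47772592,  0.02232179,  1.55635789, -0.01147885,
        1.10931739, -0.08308722]), 'joint_vel': array([-1.06065676e-04, -1.57441962e-03, -1.07549690e-03, -1.24570149e-03,
       -4.93839858e-04, -2.66125445e-05, -9.48243670e-04]), 'joint_torque': array([ 5.29846424e-03, -5.97755384e+01,  1.61427431e+00, -2.81951988e+01,
        1.29506900e-02,  5.11998383e-03, -1.58790118e-05]), 'eef_pos': array([0.24877719, 0.62689741, 0.23041462]), 'tool_rot': array([-9.24091065e-05,  1.87734194e-01,  9.82219510e-01, -8.35177645e-04]), 'contact_force': array([-0.36904088, -0.14385139,  0.33854509]), 'torque': array([-0.00206732, -0.07200853,  0.00441959]), 'gripper_width': 1.0060060741878796}
```

View pics/top0.png

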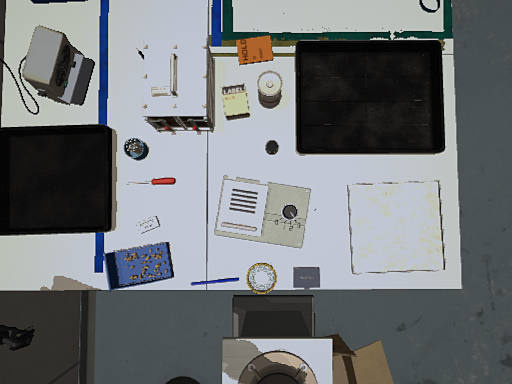

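View pics/side0.png

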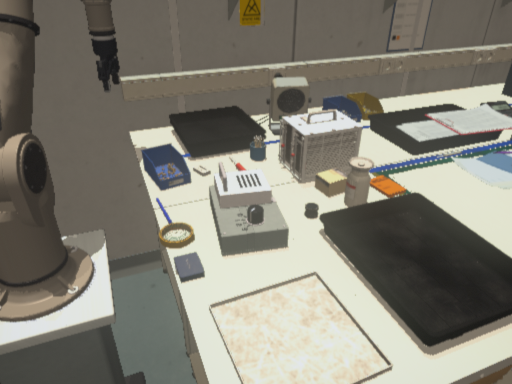

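```bash
python3 - <<'E'
from h import *
c=shot('top'); s=shot('side')
print(proj(c,[0.249,0.627,0.231]),proj(s,[0.249,0.627,0.231]))
a=cv2.resize(c['image'][170:290,205:320,::-1],None,fx=6.5,fy=5,interpolation=cv2.INTER_CUBIC) if 0 else cv2.resize(c['image'][165:265,200:325,::-1],None,fx=6,fy=6,interpolation=cv2.INTER_CUBIC)
cv2.imwrite('pics/t1.png',a)
b=cv2.resize(s['image'][155:255,195:300,::-1],None,fx=6,fy=6,interpolation=cv2.INTER_CUBIC)
cv2.imwrite('pics/s1.png',b)
E
```

```text
[ 16.59974828 321.40396713] [113.15096122  91.59863594]
```

View pics/t1.png

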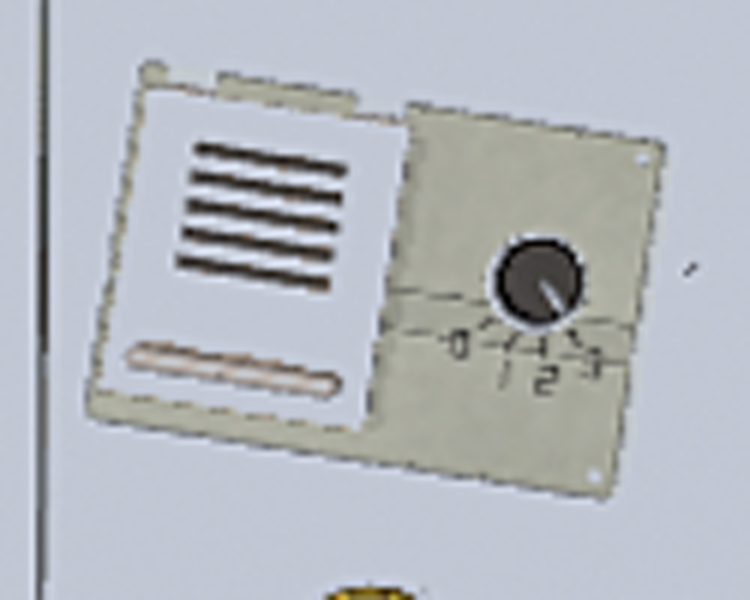

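View pics/s1.png

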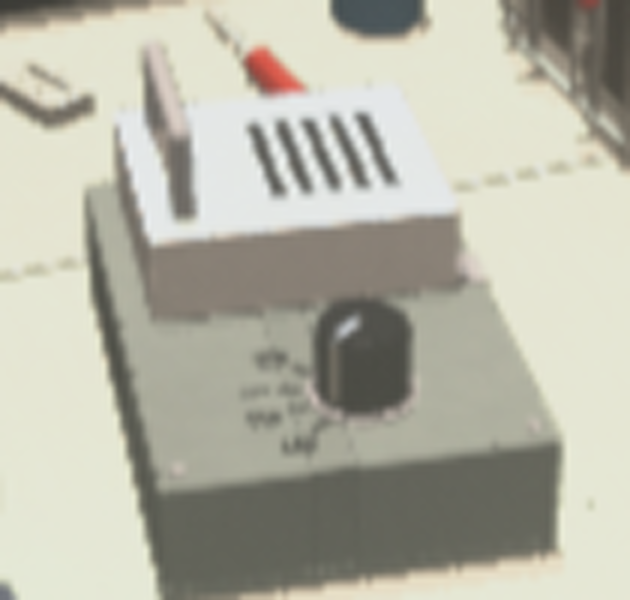

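```bash
python3 - <<'E'
from h import *
c=shot('top'); s=shot('side')
T=lambda a,b:(200+(a+.5)/6-.5,165+(b+.5)/6-.5); S=lambda a,b:(195+(a+.5)/6-.5,155+(b+.5)/6-.5)
rr=onz(c,*T(665,145),.062);fr=onz(c,*T(610,497),.062);fl=onz(c,*T(87,415),.062)
print(rr,fr,fl,np.linalg.norm(rr-fr),np.linalg.norm(fr-fl))
y1=fl-fr;x1=rr-fr
a1=np.arctan2(-y1[0],y1[1]);a2=np.arctan2(x1[1],x1[0]);print('yaw',a1,a2)
b1=onz(c,*T(131,355),.144);b2=onz(c,*T(338,384),.144);print('bar',b1,b2,(b1+b2)/2,np.linalg.norm(b1-b2),np.arctan2(-(b1-b2)[0],(b1-b2)[1]))
sl=onz(c,*T(539,282),.098);print('sleeve',sl)
yaw=(a1*2+a2)/3; Rm=np.array([[np.cos(yaw),-np.sin(yaw)],[np.sin(yaw),np.cos(yaw)]])
o=[ (rr[:2]-Rm@[.085,-.125]),(fr[:2]-Rm@[-.085,-.125]),(fl[:2]-Rm@[-.085,.125]),sl[:2]-Rm@[.01,-.075]]
print(yaw,o)
# side view
print('rr side',tri(c,T(665,145),s,S(560,447)),'fr',tri(c,T(610,497),s,S(155,490)))
print('sleeve top',tri(c,T(539,282),s,S(364,318)))
print('bar ends',tri(c,T(338,384),s,S(180,140)),tri(c,T(131,355),s,S(153,50)))
E
```

```text
[ 0.57863312 -0.09510214  0.062     ] [ 0.41412684 -0.06771575  0.062     ] [0.4529438  0.17622797 0.062     ] 0.16677029346576724 0.24701274386133157
yaw -0.15779965303096327 -0.16496335584562125
bar [0.48048001 0.14757067 0.144     ] [0.4675611  0.05710193 0.144     ] [0.47402055 0.1023363  0.144     ] 0.09138648980539596 -0.1418408133459497
sleeve [ 0.51324991 -0.03343853  0.098     ]
-0.1601875539691826 [array([0.51465927, 0.04185532]), array([0.51797654, 0.04212613]), array([0.51691766, 0.03927051]), array([0.51534069, 0.0421963 ])]
rr side (array([ 0.57824878, -0.09510464,  0.05946574]), np.float64(0.0012830080337256902)) fr (array([ 0.41285382, -0.06726631,  0.06277445]), np.float64(0.0027339325237461546))
sleeve top (array([ 0.51365817, -0.03348347,  0.10050209]), np.float64(0.001034395681585427))
bar ends (array([0.46610815, 0.05748015, 0.14734437]), np.float64(0.0030872456725265724)) (array([0.4802728 , 0.14752592, 0.14505992]), np.float64(0.00042336731177286204))
```

```bash
cat >> h.py <<'E'
def delta(pos,jawdeg,tilt=None):
    """tool-frame shift (m) and rotvec (deg) to a down-pointing pose with tool y at heading jawdeg"""
    o=status.get_obs(); Rc=q2R(o['tool_rot'])
    a=np.radians(jawdeg); y=np.array([np.cos(a),np.sin(a),0]); z=np.array([0,0,-1.]); Rt=np.stack([np.cross(y,z),y,z],1)
    if tilt is not None: Rt=tilt@Rt
    d=Rc.T@(np.array(pos)-o['eef_pos']); rv=np.degrees(R.from_matrix(Rc.T@Rt).as_rotvec())
    print('shift',d.round(4),'rot',rv.round(2),'t',round(o['t'],2),'q7',o['q'][6].round(2))
    return d,rv
E
python3 -c "
from h import *
delta([.5135,-.0335,.17],25)"
```

```text
shift [-0.4896 -0.5165  0.0613] rot [-3.000e-02  1.000e-02  4.335e+01] t 0.3 q7 -0.08
```

```bash
python3 -m jog '-0.15 -0.16 0 0 0 14 0.06; -0.3 -0.31 0 0 0 28 0.06; -0.49 -0.516 0 0 0 43 0.06;-0.49 -0.516 0 0 0 43 0.06;-0.49 -0.516 0 0 0 43 0.06' 40;  python3 -c "
from h import *
delta([.5135,-.0335,.17],25)"
```

```text
t: 0.8
eef_pos: [0.3428, 0.3935, 0.2314]
tool_rot: [-0.0, 0.537, 0.844, 0.0]
contact_force: [1.1, 0.9, -0.3]
gripper_width: 0.701
shift [-0.4592 -0.026   0.0612] rot [ 0.02 -0.02  0.03] t 0.8 q7 -0.48
```

```bash
python3 -m jog '-0.459 -0.026 0.02 0 0 0 0.06;-0.459 -0.026 0.02 0 0 0 0.06;-0.459 -0.026 0.02 0 0 0 0.06;-0.459 -0.026 0.02 0 0 0 0.06;-0.459 -0.026 0.02 0 0 0 0.06';  python3 -c "
from h import *
delta([.5135,-.0335,.17],25)"
```

```text
t: 1.3
eef_pos: [0.4369, 0.1623, 0.2207]
tool_rot: [0.0, 0.534, 0.845, 0.001]
contact_force: [0.4, 1.2, -0.4]
gripper_width: 0.707
shift [-0.2097 -0.0148  0.0506] rot [ 0.05 -0.03  0.39] t 1.3 q7 0.03
```

```bash
python3 -m jog '-0.21 -0.015 0.04 0 0 0 0.06;-0.21 -0.015 0.04 0 0 0 0.06;-0.21 -0.015 0.04 0 0 0 0.06;-0.21 -0.015 0.04 0 0 0 0.06;-0.21 -0.015 0.04 0 0 0 0.06';  python3 -c "
from h import *
delta([.5135,-.0335,.064],25); print(status.get_obs()['q'].round(2))
a=shot('top'); b=shot('side')
im=np.hstack([cv2.resize(a['image'][165:265,220:320,::-1],None,fx=4,fy=4),cv2.resize(b['image'][120:220,195:295,::-1],None,fx=4,fy=4)])
cv2.imwrite('pics/2.png',im)"
```

```text
t: 1.8
eef_pos: [0.5135, -0.0379, 0.1801]
tool_rot: [0.001, 0.537, 0.843, -0.001]
contact_force: [-0.7, 0.4, 0.2]
gripper_width: 0.703
shift [0.0043 0.0019 0.1161] rot [-0.03  0.14 -0.01] t 1.8 q7 0.58
[-0.48  0.3   0.52  2.01 -0.19  0.87  0.58]
```

View pics/2.png

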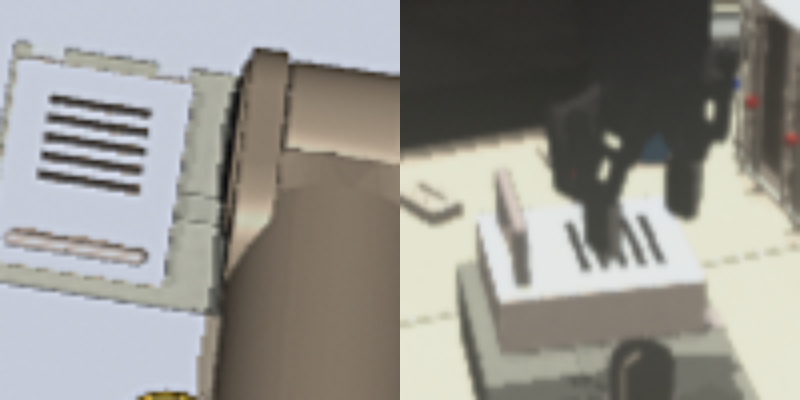

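```bash
python3 -m jog '0 0 0.03 0 0 0 0.06;0 0 0.03 0 0 0 0.06' ;  python3 -c "
from h import *
delta([.5135,-.0335,.064],25)"
```

```text
t: 2.1
eef_pos: [0.5106, -0.0305, 0.1482]
tool_rot: [-0.002, 0.534, 0.846, -0.001]
contact_force: [-1.1, 0.9, 0.1]
gripper_width: 0.703
shift [-0.0042  0.0018  0.0841] rot [-0.27 -0.14  0.48] t 2.1 q7 0.6
```

```bash
python3 -m jog '0 0 0 0 0 0 0.06;0 0 0 0 0 0 0.06;0 0 0 0 0 0 0.06' ;  python3 -c "
from h import *
delta([.5135,-.0335,.064],25)"
```

```text
t: 2.4
eef_pos: [0.5135, -0.0315, 0.1515]
tool_rot: [0.001, 0.534, 0.845, 0.001]
contact_force: [0.1, -0.2, 0.2]
gripper_width: 0.702
shift [-0.0018 -0.001   0.0875] rot [0.1  0.01 0.43] t 2.4 q7 0.6
```

```bash
python3 -m jog '-0.002 -0.001 0.03 0 0 0 0.06;-0.002 -0.001 0.055 0 0 0 0.06;-0.002 -0.001 0.07 0 0 0 0.06;-0.002 -0.001 0.083 0 0 0 0.06;-0.002 -0.001 0.087 0 0 0 0.06' ;python3 -m jog '0 0 0 0 0 0 0.06;0 0 0 0 0 0 0.06';  python3 -c "
from h import *
delta([.5135,-.0335,.064],25)
a=shot('top'); b=shot('side')
cv2.imwrite('pics/3.png',cv2.resize(b['image'][120:220,195:295,::-1],None,fx=6,fy=6))"
```

```text
t: 2.9
eef_pos: [0.5126, -0.034, 0.0628]
tool_rot: [-0.0, 0.534, 0.845, -0.0]
contact_force: [0.5, 0.3, -1.0]
gripper_width: 0.703
t: 3.1
eef_pos: [0.5135, -0.0343, 0.0641]
tool_rot: [0.0, 0.535, 0.845, 0.0]
contact_force: [-0.4, 0.0, 0.7]
gripper_width: 0.701
shift [0.0007 0.0004 0.0001] rot [0.07 0.02 0.37] t 3.1 q7 0.7
```

View pics/3.png

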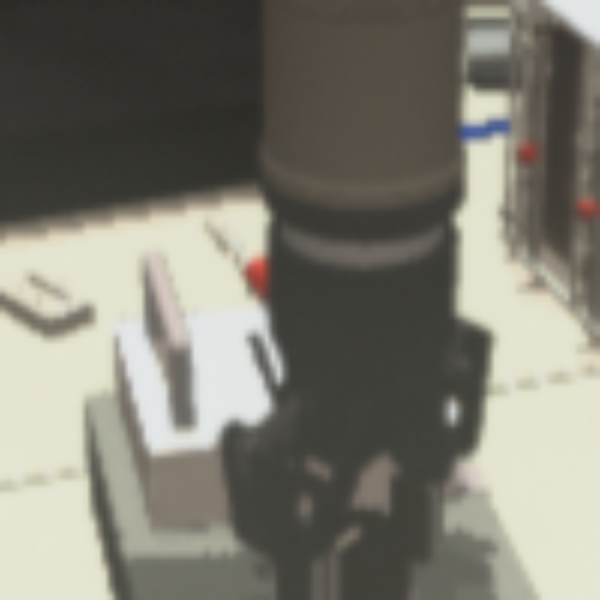

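```bash
python3 -m jog '0 0 0 0 0 0 0.02;0 0 0 0 0 0 0.02;0 0 0 0 0 0 0.02;0 0 0 0 0 0 0.02' 40;  python3 -c "
from h import *
delta([.5135,-.0335,.064],25);print(status.get_obs()['contact_force'],status.get_obs()['torque'])"
```

```text
t: 3.6
eef_pos: [0.5141, -0.0338, 0.0643]
tool_rot: [0.001, 0.534, 0.845, 0.001]
contact_force: [0.5, 2.3, 5.5]
gripper_width: 0.446
shift [ 0.0006 -0.0004  0.0003] rot [0.14 0.02 0.39] t 3.6 q7 0.7
[0.45432294 2.26640813 5.53965485] [ 0.30710333 -0.06396275 -0.00431452]
```

```bash
python3 -m jog '0 0 0 0 0 8 0.02;0 0 0 0 0 16 0.02;0 0 0 0 0 24 0.02;0 0 0 0 0 32 0.02;0 0 0 0 0 40 0.02';python3 -m jog '0 0 0 0 0 8 0.02;0 0 0 0 0 16 0.02;0 0 0 0 0 18 0.02;0 0 0 0 0 18 0.02';  python3 -c "
from h import *
delta([.5135,-.0335,.064],25);print(status.get_obs()['contact_force'],status.get_obs()['torque'])
b=shot('side')
cv2.imwrite('pics/4.png',cv2.resize(b['image'][120:220,195:295,::-1],None,fx=6,fy=6))"
```

```text
t: 4.1
eef_pos: [0.5147, -0.0338, 0.0644]
tool_rot: [0.001, 0.793, 0.609, 0.002]
contact_force: [2.9, 0.7, 2.5]
gripper_width: 0.447
t: 4.5
eef_pos: [0.5149, -0.034, 0.0643]
tool_rot: [0.001, 0.877, 0.48, 0.002]
contact_force: [3.1, 1.9, 4.7]
gripper_width: 0.447
shift [-0.0004 -0.0015  0.0003] rot [  0.22  -0.   -57.58] t 4.5 q7 -0.09
[3.12879857 1.88396976 4.73005953] [ 0.23386109 -0.68021836  0.0117807 ]
```

View pics/4.png

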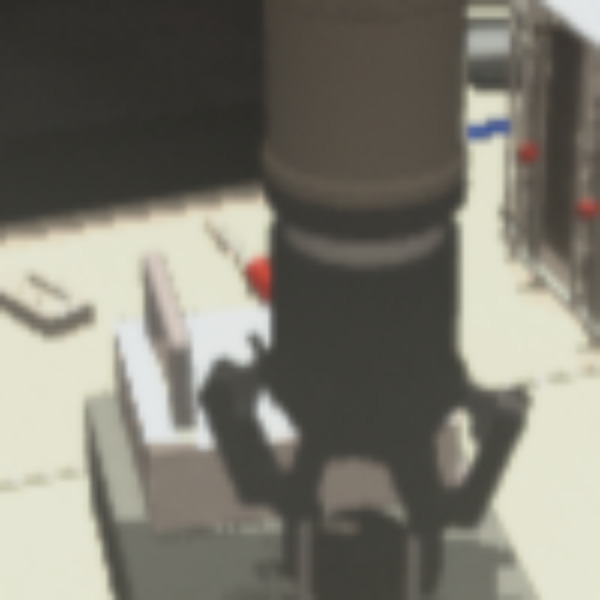

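Turned, apparently without slip. Open, lift, and look.

```bash
python3 -m jog '0 0 0 0 0 0 0.065;0 0 0 0 0 0 0.065;0 0 0 0 0 0 0.065;0 0 -0.02 0 0 0 0.065;0 0 -0.05 0 0 0 0.065';python3 -m jog '0 0 -0.05 0 0 0 0.065;0 0 -0.1 0 0 0 0.065;0 0 -0.1 0 0 0 0.065; 0 0 -0.1 0 0 0 0.065';  python3 -c "
from h import *
delta([.474,.1023,.2],-9.1)
b=shot('side')
cv2.imwrite('pics/5.png',cv2.resize(b['image'][150:250,195:295,::-1],None,fx=6,fy=6,interpolation=2))"
```

```text
t: 5.05
eef_pos: [0.5108, -0.0345, 0.1125]
tool_rot: [-0.001, 0.877, 0.48, -0.002]
contact_force: [0.1, -0.1, 0.7]
gripper_width: 0.76
t: 5.45
eef_pos: [0.5129, -0.034, 0.214]
tool_rot: [-0.0, 0.877, 0.48, 0.001]
contact_force: [-0.5, 0.1, -0.4]
gripper_width: 0.76
shift [ 0.0939 -0.1062  0.0141] rot [  0.04  -0.1  -23.49] t 5.45 q7 -0.3
```

View pics/5.png

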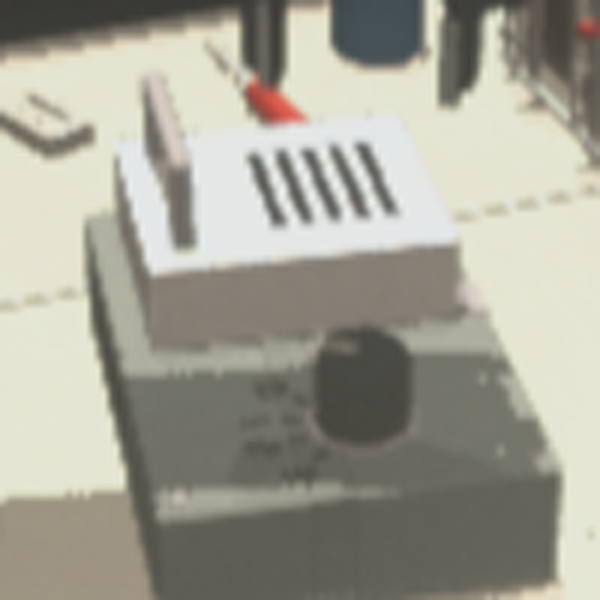

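```bash
python3 -m jog '0.03 -0.035 0 0 0 -8 0.05;0.06 -0.07 0 0 0 -16 0.05;0.094 -0.106 0 0 0 -23.5 0.05;0.094 -0.106 0 0 0 -23.5 0.05;0.094 -0.106 0 0 0 -23.5 0.05';python3 -m jog '0 0 0 0 0 0 0.05;0 0 0 0 0 0 0.05';  python3 -c "
from h import *
delta([.474,.1023,.125],-9.1)
a=shot('top'); b=shot('side')
im=np.hstack([cv2.resize(a['image'][165:265,220:320,::-1],None,fx=4,fy=4),cv2.resize(b['image'][150:250,195:295,::-1],None,fx=4,fy=4)])
cv2.imwrite('pics/6.png',im)"
```

```text
t: 6.0
eef_pos: [0.4728, 0.1028, 0.2119]
tool_rot: [-0.0, 0.76, 0.65, -0.002]
contact_force: [0.1, -1.1, 1.1]
gripper_width: 0.591
t: 6.2
eef_pos: [0.4742, 0.1003, 0.2129]
tool_rot: [0.0, 0.762, 0.647, -0.001]
contact_force: [-0.3, -1.0, -0.5]
gripper_width: 0.586
shift [ 0.002  -0.0004  0.0879] rot [-0.04  0.07 -0.22] t 6.2 q7 -0.27
```

View pics/6.png

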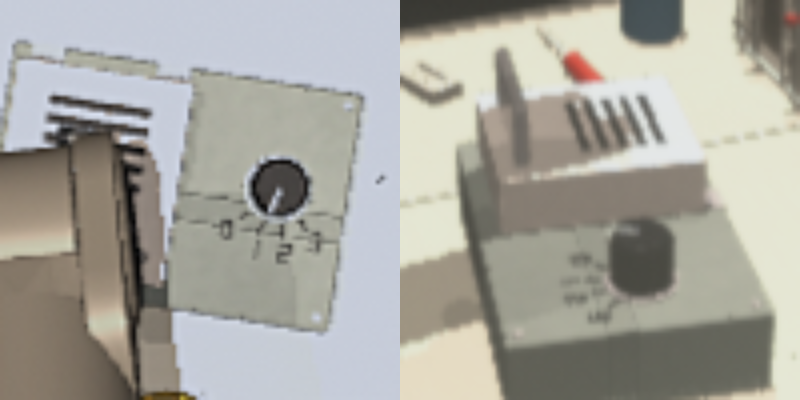

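The left picture shows the pointer at about (271,210) aimed at the tick for 1, so the sleeve is set. Next comes the bar.

```bash
python3 -m jog '0.002 0 0.03 0 0 0 0.05;0.002 0 0.055 0 0 0 0.05;0.002 0 0.075 0 0 0 0.05;0.002 0 0.086 0 0 0 0.05;0.002 0 0.086 0 0 0 0.05';  python3 -c "
from h import *
delta([.474,.1023,.125],-9.1)
b=shot('side')
cv2.imwrite('pics/7.png',cv2.resize(b['image'][130:230,170:270,::-1],None,fx=6,fy=6,interpolation=2))"
```

```text
t: 6.8
eef_pos: [0.4739, 0.1032, 0.1264]
tool_rot: [-0.0, 0.761, 0.648, -0.001]
contact_force: [0.5, -0.4, 0.5]
gripper_width: 0.582
shift [-0.0008  0.0003  0.0014] rot [-0.11  0.1  -0.09] t 6.8 q7 -0.13
```

View pics/7.png

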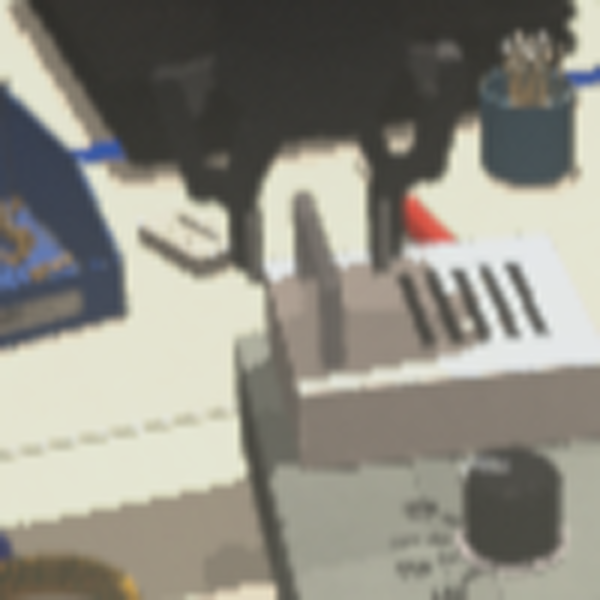

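```bash
python3 -m jog '0 0 0.001 0 0 0 0.0;0 0 0.001 0 0 0 0;0 0 0.001 0 0 0 0;0 0 0.001 0 0 0 0' 30; python3 -m jog '0 0 0 0 0 0 0;0 0 0 0 0 0 0;0 0 0 0 0 0 0'; python3 -c "
from h import *
o=status.get_obs();print(o['eef_pos'],o['contact_force'],o['torque'])
yaw=-.159;ux=np.array([np.cos(yaw),np.sin(yaw)])
r=.1465;a0=np.arctan2(81,122);
for th in np.arange(0,1.8,.15):
  a=a0+th; f=-r*np.cos(a)+.122; z=r*np.sin(a)-.081
  print(round(th,2),'fwd',f.round(3),'up',z.round(3))
print(q2R(o['tool_rot']).round(3))
"
```

```text
t: 7.25
eef_pos: [0.4738, 0.1044, 0.127]
tool_rot: [-0.001, 0.761, 0.649, -0.0]
contact_force: [-4.0, 0.4, 5.8]
gripper_width: 0.106
t: 7.55
eef_pos: [0.4739, 0.1045, 0.1271]
tool_rot: [-0.001, 0.761, 0.649, -0.0]
contact_force: [-3.9, -0.1, 7.6]
gripper_width: 0.102
[0.47385042 0.10445649 0.12705285] [-3.92834398 -0.05334677  7.610598  ] [ 0.06362957  0.95705857 -0.03297114]
0.0 fwd -0.0 up 0.0
0.15 fwd 0.013 up 0.017
0.3 fwd 0.029 up 0.032
0.45 fwd 0.047 up 0.045
0.6 fwd 0.067 up 0.055
0.75 fwd 0.088 up 0.061
0.9 fwd 0.11 up 0.065
1.05 fwd 0.132 up 0.065
1.2 fwd 0.153 up 0.062
1.35 fwd 0.174 up 0.056
1.5 fwd 0.194 up 0.046
1.65 fwd 0.212 up 0.034
[[ 0.158  0.987 -0.001]
 [ 0.987 -0.158  0.001]
 [ 0.001 -0.002 -1.   ]]
```

```bash
python3 -m jog '0 0.009 -0.012 0 0 0 0;0 0.0185 -0.0226 0 0 0 0;0 0.029 -0.032 0 0 0 0;0 0.041 -0.041 0 0 0 0;0 0.054 -0.0486 0 0 0 0';  python3 -c "
from h import *
o=status.get_obs();print(o['eef_pos'],o['contact_force'],o['torque'])
b=shot('side')
cv2.imwrite('pics/8.png',cv2.resize(b['image'][130:230,170:270,::-1],None,fx=5,fy=5,interpolation=2))"
```

```text
t: 8.05
eef_pos: [0.5258, 0.0962, 0.1759]
tool_rot: [-0.003, 0.761, 0.649, -0.001]
contact_force: [-7.8, 1.9, 7.5]
gripper_width: 0.099
[0.525811   0.0961928  0.17592956] [-7.79656668  1.85400271  7.54762745] [ 0.31212363  1.75816753 -0.0037835 ]
```

View pics/8.png

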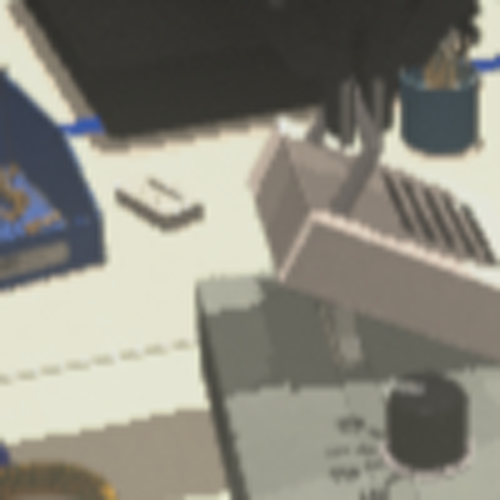

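Flap is following. Continue.

```bash
python3 -m jog '0 0.013 -0.006 0 0 0 0;0 0.027 -0.011 0 0 0 0;0 0.0414 -0.0144 0 0 0 0;0 0.056 -0.0164 0 0 0 0;0 0.0705 -0.017 0 0 0 0'; python3 -m jog '0 0.0146 0.001 0 0 0 0;0 0.029 0.0034 0 0 0 0;0 0.043 0.007 0 0 0 0;0 0.05 0.0098 0 0 0 0;0 0.057 0.0125 0 0 0 0' ; python3 -c "
from h import *
o=status.get_obs();print(o['eef_pos'],o['contact_force'],o['torque'])
b=shot('side')
cv2.imwrite('pics/9.png',cv2.resize(b['image'][130:230,170:270,::-1],None,fx=5,fy=5,interpolation=2))"
```

```text
t: 8.6
eef_pos: [0.598, 0.0846, 0.1932]
tool_rot: [-0.0, 0.761, 0.649, 0.0]
contact_force: [-1.8, 1.9, 1.3]
gripper_width: 0.106
t: 9.1
eef_pos: [0.6545, 0.0756, 0.1801]
tool_rot: [0.0, 0.761, 0.649, 0.001]
contact_force: [-1.1, 1.6, 4.1]
gripper_width: 0.107
[0.65448371 0.07558146 0.18013876] [-1.08402103  1.61242603  4.08723966] [ 0.35780551  0.49522607 -0.00628051]
```

View pics/9.png

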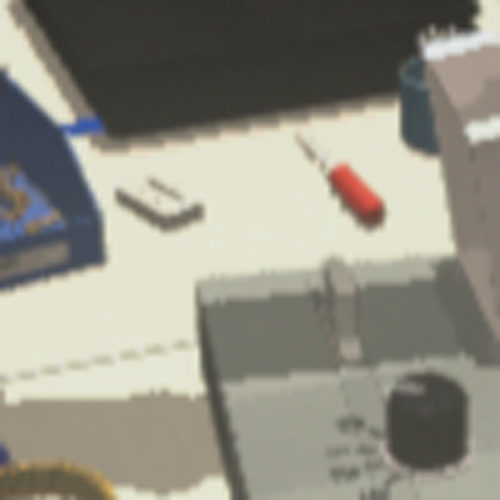

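```bash
python3 -m jog '0 0.013 0.0065 0 0 0 0;0 0.0255 0.0144 0 0 0 0;0 0.037 0.0235 0 0 0 0;0 0.0425 0.0285 0 0 0 0;0 0.0425 0.0285 0 0 0 0'; python3 -c "
from h import *
o=status.get_obs();print(o['eef_pos'],o['contact_force'],o['torque'])
b=shot('side')
cv2.imwrite('pics/10.png',cv2.resize(b['image'][90:210,190:310,::-1],None,fx=5,fy=5,interpolation=2))"
```

```text
t: 9.65
eef_pos: [0.6965, 0.0687, 0.1496]
tool_rot: [0.0, 0.761, 0.649, -0.0]
contact_force: [0.1, 3.7, -0.9]
gripper_width: 0.101
[0.69654843 0.06871963 0.14964694] [ 0.11466131  3.65587853 -0.889907  ] [ 0.62491596 -0.16479346  0.00651322]
```

View pics/10.png

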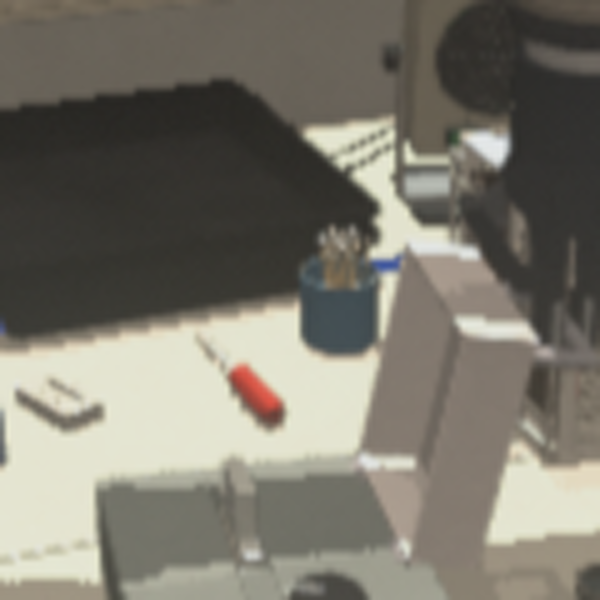

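```bash
python3 -m jog '0 0 0 0 0 0 0.025;0 0 0 0 0 0 0.025;0 0 0 0 0 0 0.025;0 0 -0.01 0 0 0 0.025;0 0 -0.02 0 0 0 0.025'; python3 -m jog '0 0 -0.02 0 0 0 0.025;0 0 -0.05 0 0 0 0.025;0 0 -0.09 0 0 0 0.025;0 0 -0.09 0 0 0 0.025'; python3 -c "
from h import *
o=status.get_obs();print(o['eef_pos'],o['contact_force'],o['torque'])
b=shot('side')
cv2.imwrite('pics/11.png',cv2.resize(b['image'][90:210,190:310,::-1],None,fx=5,fy=5,interpolation=2))"
```

```text
t: 10.2
eef_pos: [0.6957, 0.0683, 0.172]
tool_rot: [0.0, 0.761, 0.649, -0.0]
contact_force: [-0.3, 0.6, -0.1]
gripper_width: 0.295
t: 10.6
eef_pos: [0.699, 0.0675, 0.2687]
tool_rot: [0.003, 0.761, 0.648, 0.005]
contact_force: [0.3, -1.0, 0.3]
gripper_width: 0.291
[0.69896908 0.06753041 0.26865889] [ 0.29007835 -1.04929512  0.28296866] [ 0.01234637 -0.05629914  0.03205634]
```

View pics/11.png

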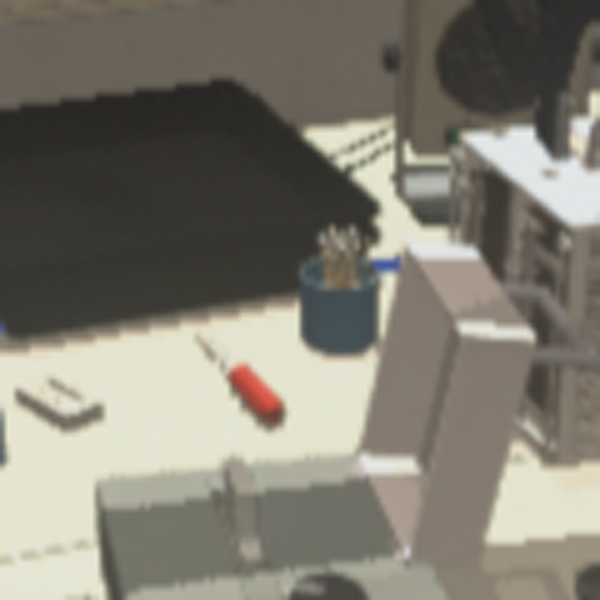

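```bash
python3 -c "
from h import *
c=shot('side'); a=shot('top')
cv2.imwrite('pics/12.png',np.hstack([cv2.resize(c['image'][160:220,210:270,::-1],None,fx=6.5,fy=6.5,interpolation=2),cv2.resize(a['image'][180:240,220:280,::-1],None,fx=6.5,fy=6.5,interpolation=2)]))
print(proj(c,[.5134,.0972,.096]),proj(a,[.5134,.0972,.096]))
delta([.5134,.0972,.18],-9.1)"
```

```text
[237.69434605 184.58825716] [241.63549813 211.70218987]
shift [-0.0006 -0.1846  0.0816] rot [ 0.04 -0.04 -0.02] t 10.75 q7 -0.03
```

View pics/12.png

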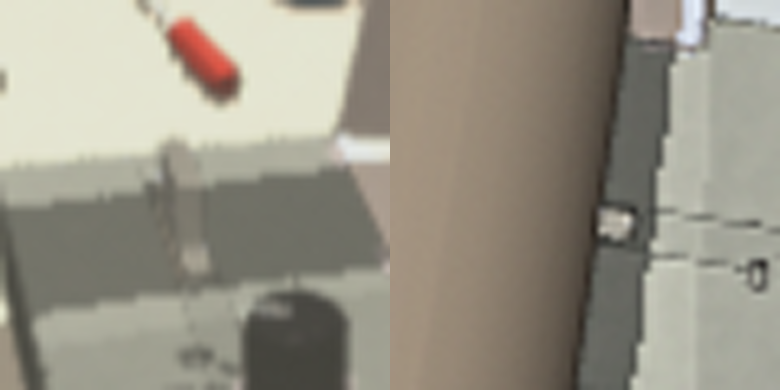

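```bash
python3 -c "
from h import *
c=shot('side'); a=shot('top')
cy,sy=np.cos(-.159),np.sin(-.159)
W=lambda x,y,z:np.array([.5165+cy*x-sy*y,.041+sy*x+cy*y,z])
for p in [(-.006,.035,.096),(-.018,.035,.096),(-.006,.035,.062),(-.018,.035,.062),(-.006,.075,.096),(-.018,.075,.096)]:
  s=(proj(c,W(*p))-[209.5,159.5])*6.5; t=(proj(a,W(*p))-[219.5,179.5])*6.5; print(p,s.round(),t.round()+[390,0])
"
```

```text
(-0.006, 0.035, 0.096) [206. 185.] [583. 203.]
(-0.018, 0.035, 0.096) [178. 188.] [579. 231.]
(-0.006, 0.035, 0.062) [207. 254.] [586. 205.]
(-0.018, 0.035, 0.062) [179. 257.] [582. 233.]
(-0.006, 0.075, 0.096) [189. 139.] [489. 188.]
(-0.018, 0.075, 0.096) [161. 142.] [485. 216.]
```

```bash
python3 -m jog '0 -0.05 0 0 0 0 0.045;0 -0.1 0 0 0 0 0.045;0 -0.15 0 0 0 0 0.045;0 -0.185 0 0 0 0 0.045;0 -0.185 0 0 0 0 0.045'; python3 -m jog '0 0 0.04 0 0 0 0.045;0 0 0.08 0 0 0 0.045;0 0 0.1 0 0 0 0.045;0 0 0.1 0 0 0 0.045;0 0 0.1 0 0 0 0.045'; python3 -c "
from h import *
delta([.5134,.0972,.068],-9.1)
a=shot('top');b=shot('side')
cv2.imwrite('pics/13.png',np.hstack([cv2.resize(b['image'][100:220,190:310,::-1],None,fx=3.3,fy=3.3,interpolation=2),cv2.resize(a['image'][150:270,200:320,::-1],None,fx=3.3,fy=3.3,interpolation=2)]))"
```

```text
t: 11.35
eef_pos: [0.508, 0.0988, 0.2595]
tool_rot: [-0.003, 0.76, 0.65, -0.002]
contact_force: [0.4, 0.1, -0.1]
gripper_width: 0.52
t: 11.85
eef_pos: [0.5136, 0.0974, 0.1611]
tool_rot: [0.0, 0.761, 0.648, -0.0]
contact_force: [0.0, -0.0, 1.0]
gripper_width: 0.526
shift [-0.0001 -0.0002  0.0931] rot [-0.    0.07 -0.06] t 11.85 q7 -0.13
```

View pics/13.png

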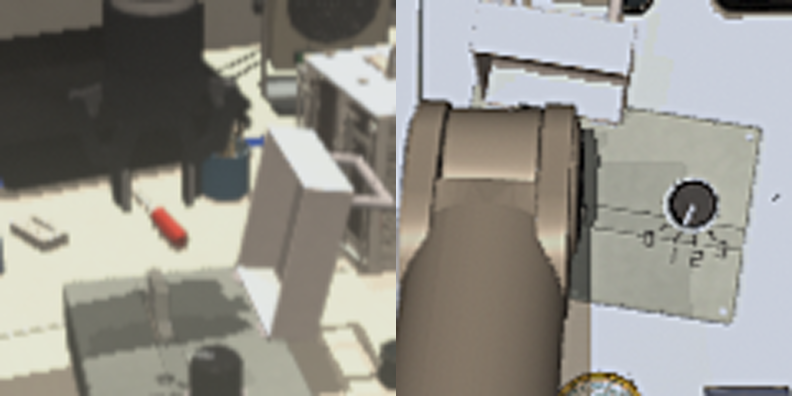

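```bash
python3 -m jog '0 0 0.025 0 0 0 0.045;0 0 0.05 0 0 0 0.045;0 0 0.075 0 0 0 0.045;0 0 0.092 0 0 0 0.045;0 0 0.092 0 0 0 0.045'; python3 -c "
from h import *
delta([.5134,.0972,.068],-9.1)
b=shot('side')
cv2.imwrite('pics/14.png',cv2.resize(b['image'][130:220,190:280,::-1],None,fx=6,fy=6,interpolation=2))"
```

```text
t: 12.45
eef_pos: [0.5127, 0.0979, 0.0684]
tool_rot: [-0.0, 0.761, 0.649, -0.001]
contact_force: [0.2, 0.5, 0.9]
gripper_width: 0.528
shift [-0.0006  0.0008  0.0004] rot [-0.08  0.04 -0.  ] t 12.45 q7 -0.0
```

View pics/14.png

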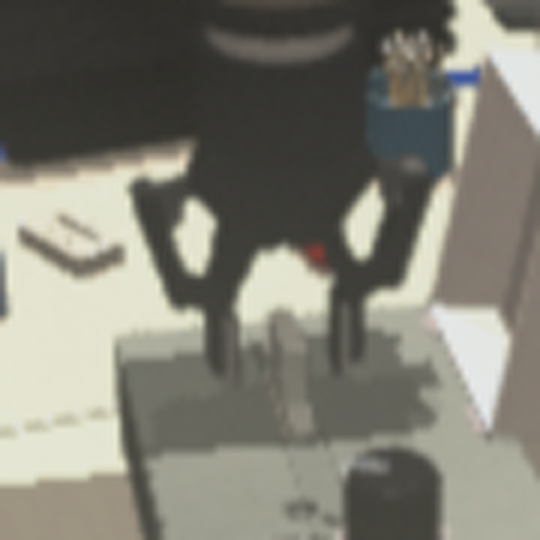

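```bash
python3 -m jog '0 0 0 0 0 0 0;0 0 0 0 0 0 0;0 0 0 0 0 0 0;0 0 0 0 0 0 0;0 0 0 0 0 0 0' 50; python3 -c "
from h import *
o=status.get_obs();print(o['eef_pos'],o['contact_force'],o['torque'])"; python3 -m jog '0 0 -0.01 0 0 0 0;0 0 -0.02 0 0 0 0;0 0 -0.03 0 0 0 0;0 0 -0.04 0 0 0 0;0 0 -0.05 0 0 0 0';python3 -c "
from h import *
o=status.get_obs();print(o['eef_pos'],o['contact_force'],o['torque'],o['gripper_width'])
b=shot('side')
cv2.imwrite('pics/15.png',cv2.resize(b['image'][110:220,190:300,::-1],None,fx=5,fy=5,interpolation=2))"
```

```text
t: 13.0
eef_pos: [0.5143, 0.0982, 0.0705]
tool_rot: [0.0, 0.761, 0.649, 0.001]
contact_force: [-0.7, -0.3, 8.1]
gripper_width: 0.127
[0.51429986 0.09819284 0.07045638] [-0.74743444 -0.32584111  8.12342331] [-0.00594732  0.1896458  -0.03249099]
t: 13.5
eef_pos: [0.5131, 0.0979, 0.1201]
tool_rot: [0.0, 0.761, 0.649, 0.0]
contact_force: [0.2, 0.5, -1.4]
gripper_width: 0.136
[0.51308049 0.09788041 0.12008438] [ 0.24455351  0.5123136  -1.42270548] [-0.02544486  0.03742882  0.02172002] 0.13642255314131999
```

View pics/15.png

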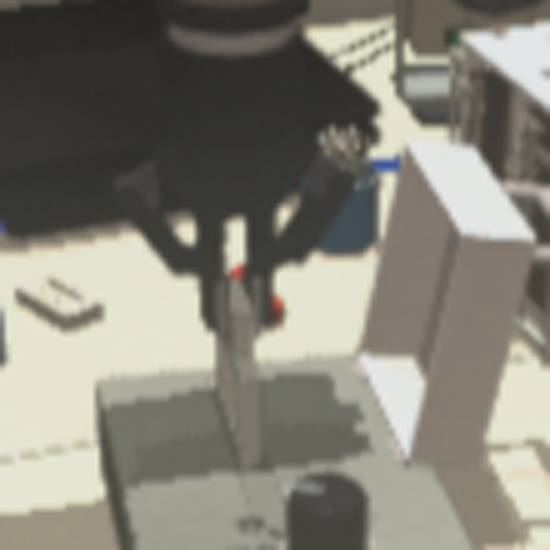

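```bash
python3 -m jog '0 0 -0.03 0 0 0 0;0 0 -0.06 0 0 0 0;0 0 -0.09 0 0 0 0;0 0 -0.11 0 0 0 0;0 0 -0.11 0 0 0 0'; python3 -c "
from h import *
a=shot('top','16.png')
cv2.imwrite('pics/17.png',cv2.resize(a['image'][170:285,335:455,::-1],None,fx=5,fy=5,interpolation=2))
o=status.get_obs();print(o['eef_pos'],o['contact_force'],o['gripper_width'])"
```

```text
t: 14.05
eef_pos: [0.5147, 0.0981, 0.2318]
tool_rot: [0.001, 0.761, 0.649, 0.003]
contact_force: [1.0, -0.5, -1.4]
gripper_width: 0.13
[0.51366354 0.09809351 0.23008686] [-0.18858094  0.30006996 -2.20515361] 0.12749692553949404
```

View pics/17.png

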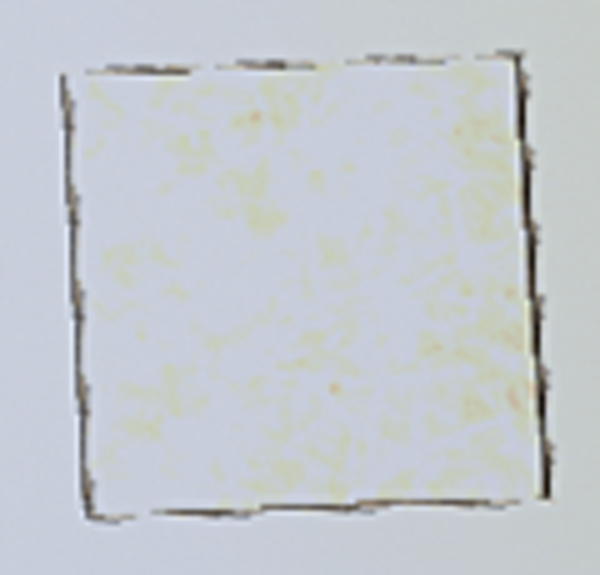

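View pics/16.png

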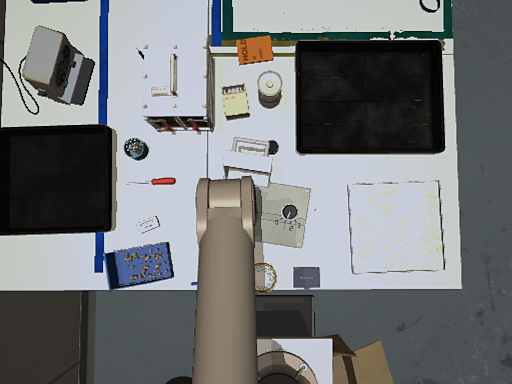

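```bash
python3 -c "
from h import *
a=shot('top');P=lambda x,y:onz(a,335+(x+.5)/5-.5,170+(y+.5)/5-.5,.012)
k=[P(64,72),P(520,55),P(548,497),P(88,517)];print(np.array(k).round(3));m=np.mean(k,0);print(m,np.linalg.norm(k[0]-k[1]),np.linalg.norm(k[1]-k[2]))
delta([m[0],m[1],.23],-9.1)"
```

```text
[[ 0.596 -0.209  0.012]
 [ 0.606 -0.477  0.012]
 [ 0.348 -0.485  0.012]
 [ 0.338 -0.219  0.012]]
[ 0.47197991 -0.34751338  0.012     ] 0.26848819088313314 0.2574880409609393
shift [-0.4464  0.0301 -0.0014] rot [ 0.   -0.04  0.  ] t 14.15 q7 -0.21
```

```bash
python3 -m jog '-0.02 0.001 0 0 0 0 0;-0.05 0.003 0 0 0 0 0;-0.085 0.005 0 0 0 0 0;-0.12 0.008 0 0 0 0 0;-0.155 0.01 0 0 0 0 0'; python3 -m jog '-0.035 0.002 0 0 0 0 0;-0.07 0.004 0 0 0 0 0;-0.105 0.006 0 0 0 0 0;-0.14 0.008 0 0 0 0 0;-0.175 0.01 0 0 0 0 0';python3 -c "
from h import *
delta([.472,-.3475,.195],-9.1)
o=status.get_obs();print(o['eef_pos'],o['contact_force'],o['gripper_width'],o['q'].round(2))"
```

```text
t: 14.65
eef_pos: [0.4972, -0.0579, 0.2277]
tool_rot: [-0.001, 0.761, 0.649, -0.001]
contact_force: [0.8, -0.3, -1.6]
gripper_width: 0.131
t: 15.15
eef_pos: [0.4794, -0.232, 0.2276]
tool_rot: [-0.001, 0.761, 0.649, -0.001]
contact_force: [-0.0, 0.7, -1.6]
gripper_width: 0.131
shift [-0.1152  0.0111  0.0325] rot [-0.15 -0.01 -0.01] t 15.15 q7 0.49
[ 0.47935077 -0.23204437  0.22757187] [-0.02612837  0.72182908 -1.59464945] 0.1309343110976243 [-0.38  0.33  0.89  1.94 -0.3   1.01  0.49]
```

```bash
python3 -m jog '-0.03 0.003 0.008 0 0 0 0;-0.06 0.006 0.016 0 0 0 0;-0.085 0.008 0.024 0 0 0 0;-0.105 0.01 0.03 0 0 0 0;-0.115 0.011 0.033 0 0 0 0'; python3 -m jog '0 0 0 0 0 0 0;0 0 0 0 0 0 0;0 0 0 0 0 0 0';python3 -c "
from h import *
delta([.472,-.3475,.195],-9.1)
a=shot('top','19.png');c=shot('side','18.png')
o=status.get_obs();print(o['eef_pos'],o['contact_force'],o['gripper_width'],abs(o['joint_vel']).max())
for l in (.0605,): print([proj(c,[.472-.158*d,-.3475+d*-.987,.195-l]).round(1) for d in(-.04,0,.04)])"
```

```text
t: 15.65
eef_pos: [0.4714, -0.3479, 0.194]
tool_rot: [-0.001, 0.762, 0.648, -0.001]
contact_force: [0.4, 1.0, -0.8]
gripper_width: 0.13
t: 15.95
eef_pos: [0.4736, -0.3451, 0.1959]
tool_rot: [-0.0, 0.761, 0.649, 0.0]
contact_force: [-0.1, -0.2, -2.2]
gripper_width: 0.131
shift [-0.0027 -0.0012  0.0009] rot [-0.01 -0.05  0.08] t 15.95 q7 0.76
[ 0.47371936 -0.34528827  0.19616701] [ 0.168605   -0.01944565 -1.10100874] 0.12950901314201727 0.004353594812892877
[array([290.9, 271.4]), array([297.3, 286.4]), array([304.4, 302.9])]
```

View pics/18.png

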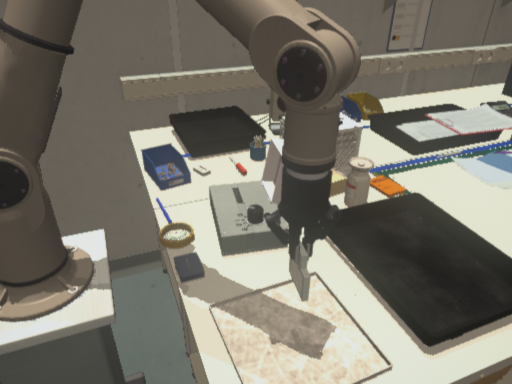

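View pics/19.png

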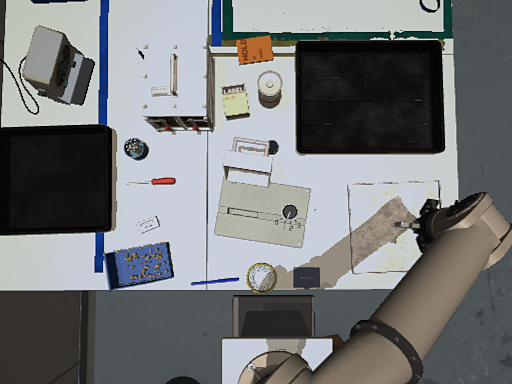

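```bash
python3 -c "
from h import *
a=cv2.imread('pics/19.png');c=cv2.imread('pics/18.png');z=cv2.imread('pics/top0.png')
print(abs(a[140:235,115:185].astype(int)-z[140:235,115:185]).max(2).__gt__(60).sum())
cv2.imwrite('pics/20.png',np.hstack([cv2.resize(a[130:250,210:320],None,fx=3.6,fy=4,interpolation=2),cv2.resize(c[235:325,260:340],None,fx=4.9,fy=480/90,interpolation=2)]))"
```

```text
0
```

View pics/20.png

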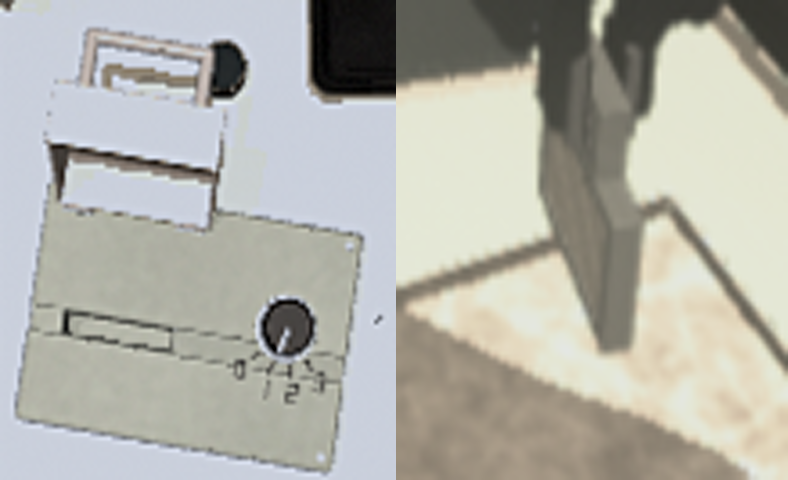

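```bash
python3 -c "
from h import *
print(workorder.hand_in())"
```

```text
the job is handed in; nothing more can be done
None
```

The job is done and handed in at about 16 s on the robot's clock. With the flap still shut I turned the sleeve from 3 to 1. I then swung the flap open past upright, where it stands by itself, and drew the filter plate straight up out of its slot. The arm is holding it upright and still over the steel pan.

**Last checks:**
- **Sleeve:** the pointer is on the mark for 1.
- **Flap:** it is standing open and the slot is empty.
- **Plate:** it is about 3 mm from the measured middle of the pan. Its lower edge is about 12 cm above the pan. In the side picture that edge sits about 2 pixels above where I calculated, so it may be a few millimetres higher, still within 10 to 15 cm.
- **Loose things:** the screwdriver and gauge block show no change between the first and last top pictures. The loupe is still in its place behind the unit by eye; I did not measure it.
- **Forces:** the outside force stayed under about 12 N in every reading I took.

No check failed.

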